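Set a rivet in a guarded bench press

TASK

With the fingertips, push the loose rivet carrier along its channel into the press until it is right up against its stop. Then reach down through the window in the guard, press the lever all the way down, let it spring back up and withdraw. Do not touch the guard, do not lift the carrier, do not press the lever before the carrier is home, and leave the spool, jar and mallet where they stand.

Things in the scene. Friction and masses are not known exactly. Their poses are not given: they have to be found in the camera images.
- press: fixed bench rivet press on a steel bed 170 (x) by 320 mm (y), 12 mm thick. Origin on the table under the hood's middle; bed spans y -135 to 185 mm. +y: the side where the carrier sticks out; the window lies towards -x. Channel along y at x = 20 mm: rails 44 mm apart, 8 mm thick, tops at z = 24 mm, y -70 to 120 mm; end stop face at y = -75 mm
- guard: the guard: fixed grey sheet-metal hood on the press, same origin and axes. Spans x -80 to 80, y -130 to 30 mm; flat roof 4 mm thick, top at z = 88 mm, with one rectangular window. Slatted front and back; a port in its +y side (x -14 to 54, up to z = 52 mm) lets the carrier in with room to spare. Must not be touched
- window (a point): centre of the window in the guard's roof, at the roof's upper face, axes as the press: opening 70 mm along x by 84 mm along y, straight down to the lever. Lies at x = -33, y = -50, z = 88 mm in the press frame
- paddle (a point): centre of the upper face of the lever's flat steel paddle, 30 mm (x) by 36 mm (y), 8 mm thick. At rest it lies below the middle of the window, 16 mm below the roof's top; fully pressed it is 19 mm lower. It moves almost straight down. Press on its middle
- lever (a joint): angle of the lever about its pivot, 99 mm from the middle of the paddle towards +x: 0 at rest (up), 0.19 rad fully down against its own end stop. A spring returns it: about 3 N at the paddle to start it, about 7 N to hold it fully down
- carrier: loose aluminium bar in the channel, 40 mm wide (x), 160 long (y), 26 high, about 0.6 kg, brass rivet near its inner (-y) end. Origin at the centre of its underside, axes as the press. Home (against the stop) its origin is at x = 20, y = 5, z = 12 mm in the press frame; it starts 40 to 80 mm out towards +y. 2 mm play each side, a few N of friction
- tail (a point): centre of the outer (+y) face of the upright plate at the carrier's outer end: push here, along the carrier's -y. Plate 40 mm wide (x), 10 mm thick, its top 12 mm above this point. The point lies at y = 80, z = 36 mm in the carrier frame, 48 mm above the table; when home it is at y = 85 mm in the press frame, 55 mm outside the guard
- spool: bystander: upright pale thread spool, 44 mm across, 62 mm high, origin at the centre of its underside; leave alone
- jar: bystander: closed jar with a black cap, 64 mm across, 55 mm high, origin at the centre of its underside; leave alone
- mallet: bystander: small wooden mallet lying on the table, block head 70 by 44 by 48 mm (x 0 to 70 mm), handle 20 mm thick along -x to x = -100 mm, origin under the joint of head and handle; leave alone
There are look-alikes about, which are no part of the job. Several things have the shape of the carrier; the one meant has the colours described above.

How it is judged:
By the outcome, as a careful person would: the job done as asked, in the order asked, and still so for the second after the job is handed in, with the robot touching nothing.
It also fails if it takes over 42 s, if anything falls off the work surface, if the arm or the gripper's body presses on something with over 40 N, if the wrist force passes 120 N, or if a joint passes its speed limit or range.

ROBOT

A 6-joint arm with a two-finger parallel gripper is mounted at the origin on the work surface. World frame = base frame: x ahead of the robot, y to its left, z up, the work surface at z = 0. Lengths are in m, angles in rad, forces in N, time in s.
With the tool pointing down it reaches from about 0.325 to 0.925 m from the base axis. Payload 3.1 kg.
Tool frame: the origin (TCP) lies on the centre line of the jaws, within the pads' length; the fingertips stand 19 mm ahead of it and the grasp point (between the pads) is the TCP; z points along the fingers, y is the line along which they close (so a half turn about z gives the same grasp; the last joint's range is limited). The gripper opens to 85 mm and grips with 20 to 120 N. Pads are 22 mm wide; open, the fingers measure 114 mm over their backs; the gripper's body (76 mm by 85 mm) begins 54 mm behind the grasp point. The pads swing forward as they close: fully open they stand 13 mm farther back than shut.
Start: joints at [-1.425, 0.217, 1.613, -0, 1.311, -0.112], TCP at [0.159, -0.604, 0.25] pointing down, gripper open.
Joint ranges: [-2.75, 2.75], [-0.78, 2.1], [0.31, 2.55], [-1.13, 4.27], [0.13, 2.63], [-2.58, 2.58]. Speed limits (rad/s): [2.79, 2.79, 3.14, 3.14, 3.14, 3.14].

INTERFACE

Orientations are given as a rotation vector (axis times angle).
In Python, from station import * gives the robot as it stands.
- The arm moves only by the tool jog_arm, never from a script. Its argument "moves" is one flat list of numbers, 7 for each row, row after row: the shift along the world's x, y, z in mm, then the turn, a rotation vector about the world's x, y, z in degrees, then the gripper command: -1 is fully open, 1 is shut, values between are in proportion. A call has 1 to 5 rows; each row is the pose to reach, as a shift and turn from the pose commanded when the call began; what a row does not reach only later rows make up. A row lasts 1/12 s, in which the tool goes at most 41.7 mm and 7.16 degrees, less where a joint would pass 70% of its speed; a pose out of reach is approached as far as the arm can. A call with a gripper value outside its range is refused whole. The fingers move at their own pace and stop on an object; "force" is the grip in N (left out, the last holds). Time passes only in rows, so rows that repeat a pose let the fingers close. It gives the time, the measured TCP pose, the force, the opening and the grip force at its end, in the units of the state.
- state(): the state, without advancing time (a new reading comes with each control period).
- capture(name): name is "side" or "top" or "wrist"; returns a dict with "image" (480x640x3 uint8, blue, green, red), "K" (3x3 intrinsics, pixels), "rvec" (rotation vector, rad) and "tvec" (3), from world to camera coordinates, as OpenCV has them. Camera axes: x right, y down, z forward; pixel columns grow to the right and rows downward; lengths in m; the calibration is good to about 2 mm. The wrist camera is an equidistant fisheye: a pixel r from the principal point sees the ray r / f radians off the axis. A picture is of the moment at which its call begins. There is no depth.
- sign_off(): hands the job in; it is judged then, once.
The state is a dict: "t": time; "joints": joint angles; "qd": joint speeds; "tau": joint torques, N m; "position": TCP position; "ee_rot": TCP orientation; "contact_force": force on the tool from outside, world axes, zero at the start; "moment": the same for the moment, N m; "grip_width": finger opening in m; "gripper_force": force on a finger pad.
Only numpy, scipy, OpenCV 4.12 (cv2) and the standard library are available. Lean on these libraries where they do the work, as an engineer would, in place of code of your own. Each camera call takes 0.05 s, during which the arm holds its last target. There are 200 camera calls.

## Working session

There is one attempt and no reset: what is moved stays moved. The work goes in short steps, Python scripts to look and compute and a tool call to move; the robot and the scene stay as the last step left them, time stands still between calls to the robot, and variables do not carry over. Pictures are saved under pics/ and viewed, at most 10 in all, crops included, and the job is handed in when it is done.

Besides the shell and the picture viewer there is one more tool, called after "Emit:" as name(argument=value, ...) on one line, values as JSON. jog_arm: Moves the arm, as the interface text tells. Its arguments: {"type":"object","properties":{"moves":{"type":"array"},"force":{"type":"number"}},"required":["moves"]}

```bash
mkdir -p pics; ls
python3 - <<'E'
from station import *
import cv2,pickle
s=state();print(s)
for n in("top","side"):
    c=capture(n);cv2.imwrite(f"pics/{n}0.png",c["image"]);pickle.dump(c,open(f"{n}0.pkl","wb"));print(n,c["K"],c["rvec"],c["tvec"])
E
```

```text
pics
{'t': 0.0, 'joints': array([-1.42520081e+00,  2.17732518e-01,  1.61492146e+00,  2.25679387e-05,
        1.31124147e+00, -1.12182015e-01]), 'qd': array([ 0.00052572, -0.00074628, -0.00056898,  0.00123251, -0.000684  ,
        0.00211273]), 'tau': array([-1.63781863e-05, -3.96846521e+01, -3.03856409e+01, -2.30492160e-04,
        9.73596383e-03,  2.75706310e-05]), 'position': array([ 0.15926194, -0.60359565,  0.24898822]), 'ee_rot': array([-3.11325163e+00, -4.03490794e-01,  2.61630621e-05]), 'contact_force': array([ 0.61917398, -1.51877897, -0.59695171]), 'moment': array([-0.01788405, -0.00274012, -0.00477168]), 'gripper_force': 0.0, 'grip_width': 0.0853438128638012}
top [[459.49033102   0.         316.11844483]
 [  0.         459.49033102 233.63686559]
 [  0.           0.           1.        ]] [ 2.12380764 -2.10705723  0.18857182] [0.07546837 0.57637631 0.96266653]
side [[509.71774891   0.         312.7547808 ]
 [  0.         509.71774891 238.23626494]
 [  0.           0.           1.        ]] [ 0.43975396 -2.61344385  1.39008357] [0.53815345 0.14604384 0.8627444 ]
```

View pics/top0.png

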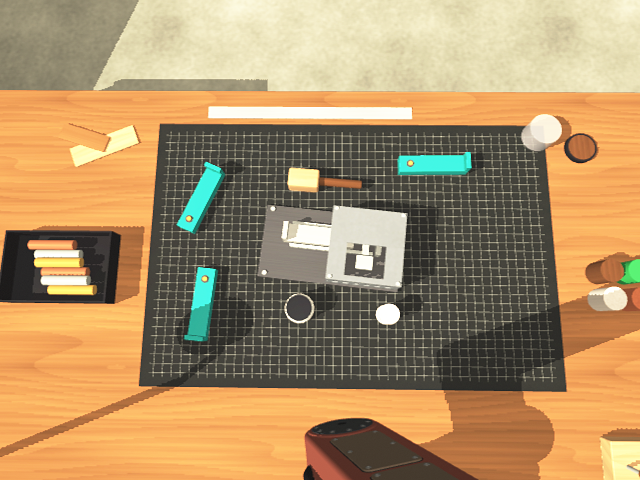

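View pics/side0.png

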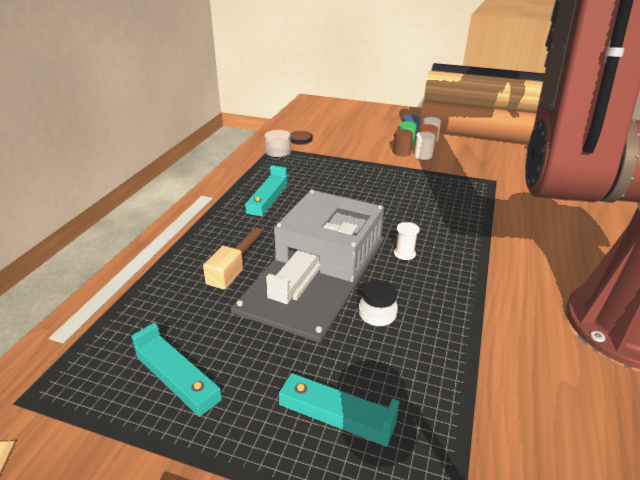

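Top view: the press is at about (335,248), with its carrier sticking out to the left and the tail at (287,233). Carrier-shaped candidates: aluminium bar in the channel (308,234); turquoise bars at (433,164), (200,198) and (201,305). I choose the aluminium one. The spool is at (388,314), the jar at (299,308) and the mallet at (320,181).

```bash
cat > h.py <<'E'
import numpy as np,cv2,pickle
def onplane(c,uv,z):
    R=cv2.Rodrigues(np.array(c["rvec"]))[0];t=np.array(c["tvec"]).ravel()
    o=-R.T@t;d=R.T@np.linalg.inv(c["K"])@np.array([uv[0],uv[1],1.]);return o+d*(z-o[2])/d[2]
def proj(c,P):return cv2.projectPoints(np.array(P,float).reshape(-1,3),np.array(c["rvec"]),np.array(c["tvec"]),c["K"],None)[0][:,0]
E
python3 - <<'E'
from h import *
c=pickle.load(open("top0.pkl","rb"));im=c["image"]
cr=cv2.resize(im[190:335,250:420],None,fx=4,fy=4,interpolation=cv2.INTER_CUBIC);cv2.imwrite("pics/crop.png",cr)
g=im.astype(int);m=((g.min(2)>125)&(g.max(2)-g.min(2)<25)).astype(np.uint8)*255
m=cv2.morphologyEx(m,cv2.MORPH_OPEN,np.ones((5,5)))
w=np.zeros_like(m);w[195:300,250:420]=m[195:300,250:420]
for k in cv2.findContours(w,0,2)[0]:
    if cv2.contourArea(k)>100:
        r=cv2.minAreaRect(k);print(cv2.contourArea(k),r,cv2.boxPoints(r).round(1).tolist())
E
```

```text
6106.0 ((349.8103332519531, 245.77586364746094), (108.70653533935547, 77.8136215209961), 4.763641834259033) [[292.3999938964844, 280.0], [298.8999938964844, 202.5], [407.20001220703125, 211.5], [400.70001220703125, 289.1000061035156]]
```

View pics/crop.png

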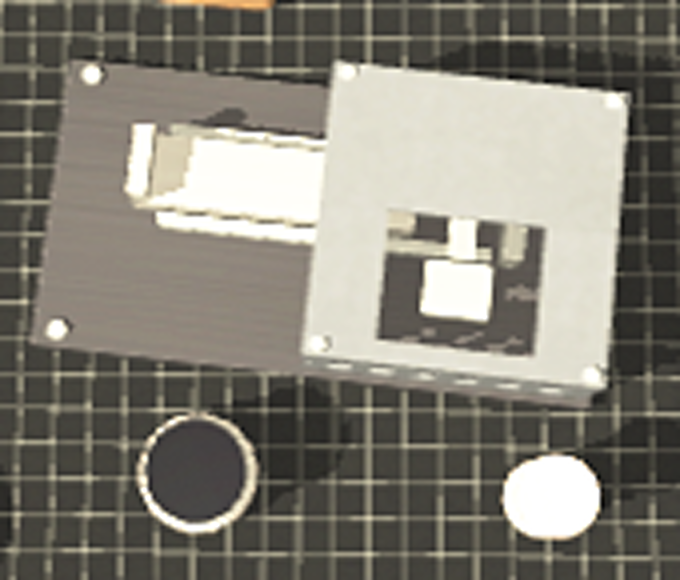

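The crop confirms the aluminium carrier in the channel, with its tail plate top at crop (141,160), which is about (285,230) in the full image. The guard's roof, its window (crop centre 461,283) and the paddle (crop 456,290) are all visible.

Run:
```python
from h import *
c=pickle.load(open("top0.pkl","rb"));s=pickle.load(open("side0.pkl","rb"))
f=lambda u,v:((u+.5)/4-.5+250,(v+.5)/4-.5+190)
roof=[f(*p) for p in[(335,60),(630,93),(607,388),(302,353)]]
win=[f(*p) for p in[(389,208),(546,227),(533,356),(377,340)]]
bed=[f(*p) for p in[(72,58),(32,343)]]
W=[onplane(c,p,.088)[:2] for p in roof+win]+[onplane(c,p,.012)[:2] for p in bed]
M=np.array([(80,30),(80,-130),(-80,-130),(-80,30),(2,-8),(2,-92),(-68,-92),(-68,-8),(85,185),(-85,185)])/1e3
W=np.array(W);a=M-M.mean(0);b=W-W.mean(0)
yaw=np.arctan2((a[:,0]*b[:,1]-a[:,1]*b[:,0]).sum(),(a*b).sum());R=np.array([[np.cos(yaw),-np.sin(yaw)],[np.sin(yaw),np.cos(yaw)]])
o=W.mean(0)-R@M.mean(0);print("press",o,np.degrees(yaw));print(((R@M.T).T+o-W)*1e3)
np.savez("press.npz",o=o,R=R,yaw=yaw)
for n,uv,z in[("tailtop",(141,160),.060),("tailoutertop",(133,124),.060),("tailouterbot",(126,195),.060),("paddle",(456,290),.072),("jar",(197,473),.055),("spool",(552,497),.062)]:
    w=onplane(c,f(*uv),z);print(n,w[:2],"press fr",R.T@(w[:2]-o)*1e3)
q=lambda x,y,z:np.r_[R@np.array([x,y])/1e3+o,z/1e3]
P=[q(80,30,88),q(80,-130,88),q(-80,-130,88),q(-80,30,88),q(85,185,12),q(-85,185,12)];print(proj(s,P).round(1).tolist())
```

```text
press [0.55093974 0.02127436] -6.083614047496412
[[-0.20158236 -0.08966564]
 [ 0.25397351 -0.07663075]
 [-0.15435817  0.37332689]
 [-0.2435386  -0.17724879]
 [-0.49809485 -0.63367149]
 [ 0.28432486 -0.70322909]
 [-0.6265873  -1.45587206]
 [ 0.50360179  0.21633848]
 [ 1.17434704  1.22730898]
 [-0.49208591  1.31934347]]
tailtop [0.58348601 0.1491641 ] press fr [ 18.80927115 130.61875113]
tailoutertop [0.6038423  0.15405741] press fr [ 38.5323283  137.64186031]
tailouterbot [0.56375855 0.15700417] press fr [ -1.63797979 136.32395845]
paddle [ 0.51086992 -0.02296967] press fr [-35.15518787 -48.24144   ]
jar [0.41297353 0.11565935] press fr [-147.19211366   79.23182589]
spool [ 0.40180843 -0.07367802] press fr [-138.22841738 -110.22252098]
[[272.7, 226.2], [309.4, 189.0], [382.2, 205.7], [353.0, 247.5], [228.3, 306.7], [318.4, 337.2]]
```

Emit:
jog_arm(moves=[94,176,0,0,0,34.5,1,94,176,0,0,0,34.5,1,94,176,0,0,0,34.5,1,94,176,0,0,0,34.5,1,94,176,0,0,0,34.5,1], force=40)

```text
t: 0.52
position: [0.254, -0.4253, 0.2494]
ee_rot: [-2.85, -1.317, -0.001]
contact_force: [0.6, 0.4, 0.1]
grip_width: 0.0252
gripper_force: 0.0
```

Emit:
jog_arm(moves=[94,176,0,0,0,34.5,1,94,176,0,0,0,34.5,1,94,176,0,0,0,34.5,1,94,176,0,0,0,34.5,1,94,176,0,0,0,34.5,1])

```text
t: 0.93
position: [0.3478, -0.2495, 0.2498]
ee_rot: [-2.332, -2.104, -0.001]
contact_force: [0.6, -0.7, -0.3]
grip_width: -0.0002
gripper_force: 0.0
```

Emit:
jog_arm(moves=[94,176,0,0,0,0,1,94,176,0,0,0,0,1,94,176,0,0,0,0,1,94,176,0,0,0,0,1,94,176,0,0,0,0,1])

```text
t: 1.35
position: [0.4418, -0.0735, 0.2501]
ee_rot: [-2.337, -2.099, -0.001]
contact_force: [0.2, -1.0, 0.2]
grip_width: 0.0004
gripper_force: 0.0
```

Emit:
jog_arm(moves=[94,176,0,0,0,0,1,94,176,0,0,0,0,1,94,176,0,0,0,0,1,94,176,0,0,0,0,1,94,176,0,0,0,0,1])

```text
t: 1.77
position: [0.5359, 0.1026, 0.2498]
ee_rot: [-2.337, -2.099, -0.0]
contact_force: [-0.4, -1.1, 0.1]
grip_width: -0.0
gripper_force: 0.0
```

Emit:
jog_arm(moves=[54,101,0,0,0,0,1,54,101,0,0,0,0,1,54,101,0,0,0,0,1,54,101,-60,0,0,0,1,54,101,-100,0,0,0,1])

```text
t: 2.18
position: [0.593, 0.2036, 0.1697]
ee_rot: [2.332, 2.098, 0.013]
contact_force: [-0.4, -0.3, -1.3]
grip_width: 0.0001
gripper_force: 0.0
```

Run:
```python
from station import *
from h import *
s=state();R=cv2.Rodrigues(s["ee_rot"])[0];print(s["position"],s["joints"].round(2),R.round(3).tolist())
c=capture("side");pickle.dump(c,open("side1.pkl","wb"))
w=capture("wrist");pickle.dump(w,open("wrist1.pkl","wb"));print(w["K"].tolist())
cr=cv2.resize(c["image"][60:360,180:480],(600,600));
ww=cv2.resize(w["image"],(0,0),fx=.6,fy=.6)
cv2.imwrite("pics/side1.png",cr);cv2.imwrite("pics/wrist1.png",w["image"])
```

```text
[0.59303449 0.20356482 0.16966254] [0.22 0.29 1.68 0.   1.16 0.32] [[0.105, 0.994, 0.009], [0.994, -0.105, 0.002], [0.003, 0.009, -1.0]]
[[371.64829954431775, 0.0, 323.01253319479497], [0.0, 371.64829954431775, 244.52476286545806], [0.0, 0.0, 1.0]]
```

View pics/side1.png

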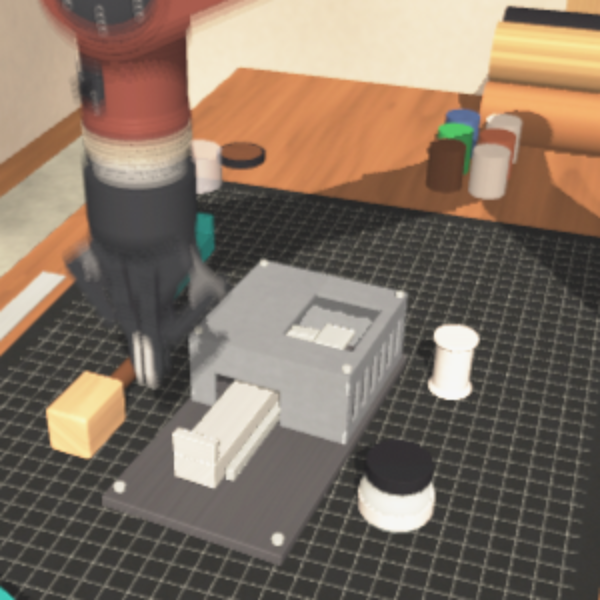

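View pics/wrist1.png

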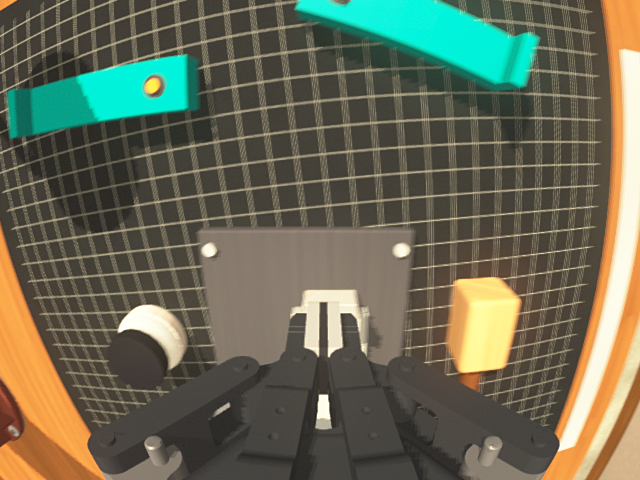

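The side view shows the narrow closed fingers (tips at crop 147,383) outside the tail, with the wide linkages well above them. The wrist view shows the fingertips lined up with the carrier tail at (328,295). Next I lower beside the tail.

Emit:
jog_arm(moves=[-3,0,-40,0,0,0,1,-3,0,-80,0,0,0,1,-3,0,-112,0,0,0,1,-3,0,-112,0,0,0,1,-3,0,-112,0,0,0,1])

```text
t: 2.7
position: [0.5851, 0.2, 0.0544]
ee_rot: [-2.338, -2.095, 0.005]
contact_force: [0.1, -0.7, 0.8]
grip_width: -0.0002
gripper_force: 0.0
```

```bash
cat > pf.py <<'E'
from station import *
from h import *
p=np.load("press.npz");s=state();x=s["position"];f=s["contact_force"]
print("press frame",(p["R"].T@(x[:2]-p["o"])*1e3).round(1),"z",round(x[2]*1e3,1),"F press",(p["R"].T@f[:2]).round(1),f[2].round(1),"t",s["t"],"tilt",cv2.Rodrigues(s["ee_rot"])[0][:,2].round(3))
E
python3 pf.py
```

```text
press frame [ 15.  181.4] z 54.4 F press [ 0.2 -0.7] 0.8 t 2.7 tilt [-0.004 -0.001 -1.   ]
```

Emit:
jog_arm(moves=[4,-10,0,0,0,0,1,3,-20,0,0,0,0,1,2,-28,0,0,0,0,1,2,-32,0,0,0,0,1,2,-36,0,0,0,0,1])

```text
t: 3.12
position: [0.5896, 0.1643, 0.0569]
ee_rot: [2.34, 2.095, 0.006]
contact_force: [0.0, 7.0, 2.3]
grip_width: 0.0002
gripper_force: 3.4
```

```bash
python3 pf.py
```

```text
press frame [ 23.3 146.3] z 56.9 F press [-0.7  7. ] 2.3 t 3.1167 tilt [ 0.003  0.002 -1.   ]
```

Emit:
jog_arm(moves=[-2,-8,0,0,0,0,1,-3,-16,0,0,0,0,1,-5,-24,0,0,0,0,1,-6,-32,0,0,0,0,1,-7,-38,0,0,0,0,1])

```text
t: 3.53
position: [0.5836, 0.1282, 0.0569]
ee_rot: [2.339, 2.096, 0.012]
contact_force: [2.4, 6.4, 1.3]
grip_width: -0.0002
gripper_force: 3.4
```

```bash
python3 pf.py
```

```text
press frame [ 21.2 109.8] z 56.9 F press [1.7 6.6] 1.3 t 3.5333 tilt [ 0.006  0.004 -1.   ]
```

Now slower, towards the stop (about 14 mm left).

Emit:
jog_arm(moves=[-1,-3,0,0,0,0,1,-1,-6,0,0,0,0,1,-1,-8,0,0,0,0,1,-1,-10,0,0,0,0,1,-1,-12,0,0,0,0,1])

```text
t: 3.95
position: [0.5825, 0.1167, 0.057]
ee_rot: [2.34, 2.096, 0.011]
contact_force: [3.2, 8.0, 3.3]
grip_width: 0.0002
gripper_force: 3.5
```

```bash
python3 pf.py
```

```text
press frame [21.3 98.2] z 57.0 F press [2.3 8.3] 3.3 t 3.95 tilt [ 0.005  0.004 -1.   ]
```

Emit:
jog_arm(moves=[0,-1,0,0,0,0,1,0,-2,0,0,0,0,1,0,-3,0,0,0,0,1])

```text
t: 4.2
position: [0.5823, 0.1145, 0.057]
ee_rot: [-2.34, -2.095, -0.012]
contact_force: [1.0, 12.0, 2.5]
grip_width: 0.0001
gripper_force: 5.7
```

Emit:
jog_arm(moves=[0,-1,0,0,0,0,1,0,-2,0,0,0,0,1,0,-2,0,0,0,0,1])

```text
t: 4.45
position: [0.5823, 0.1144, 0.057]
ee_rot: [-2.339, -2.092, -0.016]
contact_force: [1.9, 14.9, 1.5]
grip_width: -0.0001
gripper_force: 7.2
```

```bash
python3 pf.py
```

```text
press frame [21.3 95.9] z 57.0 F press [ 0.3 15. ] 1.5 t 4.45 tilt [ 0.005  0.009 -1.   ]
```

Emit:
jog_arm(moves=[0,-2,0,0,0,0,1,0,-4,0,0,0,0,1,0,-5,0,0,0,0,1,0,-5,0,0,0,0,1])

```text
t: 4.78
position: [0.5825, 0.1141, 0.0573]
ee_rot: [-2.337, -2.086, -0.027]
contact_force: [2.5, 27.5, 0.7]
grip_width: -0.0003
gripper_force: 13.9
```

Emit:
jog_arm(moves=[1,10,0,0,0,0,1,3,25,0,0,0,0,1,4,35,0,0,0,0,1,4,35,30,0,0,0,1,4,35,65,0,0,0,1])

```text
t: 5.2
position: [0.5808, 0.1398, 0.1165]
ee_rot: [-2.334, -2.095, 0.013]
contact_force: [0.9, 1.1, 0.2]
grip_width: -0.0002
gripper_force: 0.0
```

Emit:
jog_arm(moves=[0,0,40,0,0,0,1,0,0,70,0,0,0,1,0,0,70,0,0,0,1])

```text
t: 5.45
position: [0.5897, 0.1402, 0.199]
ee_rot: [2.332, 2.091, 0.019]
contact_force: [1.0, 0.6, 1.7]
grip_width: -0.0003
gripper_force: 0.0
```

```bash
python3 pf.py
python3 - <<'E'
from station import *
from h import *
p=np.load("press.npz");o,R=p["o"],p["R"]
c=capture("side");pickle.dump(c,open("side2.pkl","wb"))
q=lambda x,y,z:np.r_[R@np.array([x,y])/1e3+o,z/1e3]
print("exp home tail corners",proj(c,[q(0,85,60),q(40,85,60),q(0,85,38),q(40,85,38)]).round(1).tolist())
cv2.imwrite("pics/side2.png",cv2.resize(c["image"][180:330,230:400],None,fx=4,fy=4,interpolation=2))
E
```

```text
press frame [ 25.9 122.4] z 199.0 F press [1.  0.7] 1.7 t 5.45 tilt [ 0.015  0.001 -1.   ]
exp home tail corners [[298.2, 265.5], [278.1, 259.7], [298.4, 275.4], [278.5, 269.5]]
```

View pics/side2.png

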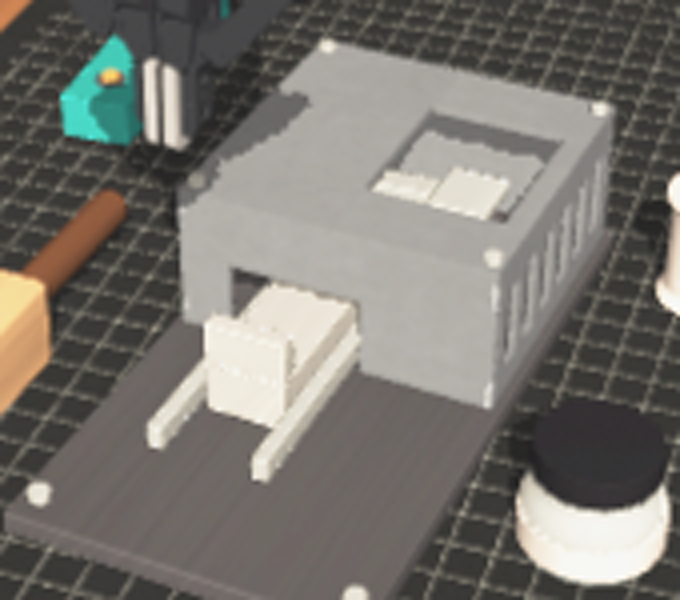

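The picture shows the tail plate at home (crop 248,365). It matches the prediction apart from the same ~10 crop-px bias seen at the hood corners. Contact stalled at y = 95.9 − 11 mm pad half-width ≈ 85 mm, with 27 N. Next I move above the window.

Emit:
jog_arm(moves=[-77,-164,0,0,0,0,1,-77,-164,0,0,0,0,1,-77,-164,0,0,0,0,1,-77,-164,0,0,0,0,1,-77,-164,0,0,0,0,1])

```text
t: 5.92
position: [0.5037, -0.0278, 0.1877]
ee_rot: [-2.34, -2.093, 0.008]
contact_force: [0.3, 0.0, -0.5]
grip_width: -0.0002
gripper_force: 0.0
```

Emit:
jog_arm(moves=[0,0,-20,0,0,0,1,0,0,-40,0,0,0,1,0,0,-55,0,0,0,1,0,0,-55,0,0,0,1,0,0,-55,0,0,0,1])

```text
t: 6.33
position: [0.5053, -0.0242, 0.1327]
ee_rot: [-2.336, -2.094, 0.005]
contact_force: [0.4, -0.1, -0.8]
grip_width: -0.0001
gripper_force: 0.0
```

```bash
python3 pf.py
python3 - <<'E'
from station import *
from h import *
c=capture("wrist");s=capture("side");cv2.imwrite("pics/w3.png",np.hstack([cv2.resize(c["image"][180:480,170:470],(400,400)),cv2.resize(s["image"][110:310,230:430],(400,400))]))
E
```

```text
press frame [-40.5 -50. ] z 132.7 F press [ 0.4 -0. ] -0.8 t 6.3333 tilt [-0.005  0.001 -1.   ]
```

View pics/w3.png

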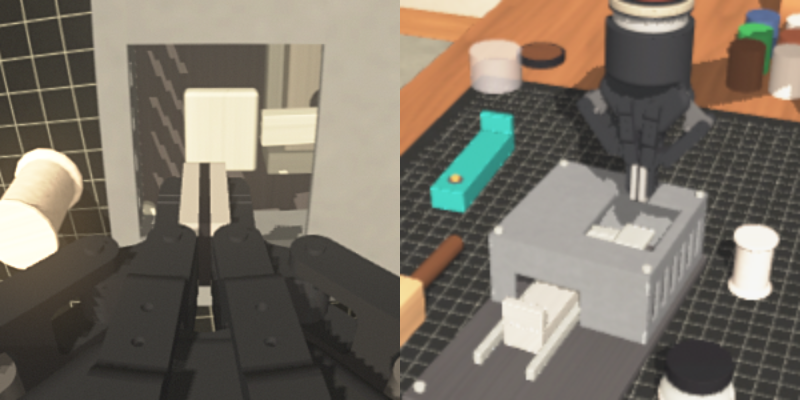

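The left panel (wrist) shows the paddle (222,128) in the window, with the fingertips (205,190) slightly towards −x of it. The right panel (side) shows the tips above the window and the wide linkages well above them. I shift +7 mm in x and descend.

Emit:
jog_arm(moves=[4,0,0,0,0,0,1,7,0,0,0,0,0,1,7,0,0,0,0,0,1,7,0,-8,0,0,0,1,7,0,-8,0,0,0,1])

```text
t: 6.85
position: [0.5137, -0.0242, 0.1259]
ee_rot: [-2.338, -2.097, 0.002]
contact_force: [-0.5, 0.5, -0.3]
grip_width: -0.0002
gripper_force: 0.0
```

```bash
python3 pf.py
```

```text
press frame [-32.2 -49.1] z 125.9 F press [-0.5  0.5] -0.3 t 6.85 tilt [-0.002  0.    -1.   ]
```

Well centred (−32, −49). Down in steps.

Emit:
jog_arm(moves=[-1,0,-8,0,0,0,1,-1,0,-16,0,0,0,1,-1,0,-24,0,0,0,1,-1,0,-30,0,0,0,1,-1,0,-30,0,0,0,1])

```text
t: 7.27
position: [0.5116, -0.0241, 0.0947]
ee_rot: [-2.336, -2.095, 0.004]
contact_force: [0.0, 0.3, 0.2]
grip_width: 0.0003
gripper_force: 0.0
```

```bash
python3 pf.py
```

```text
press frame [-34.3 -49.3] z 94.7 F press [-0.   0.3] 0.2 t 7.2667 tilt [-0.004  0.001 -1.   ]
```

Emit:
jog_arm(moves=[1,0,-4,0,0,0,1,1,0,-8,0,0,0,1,1,0,-12,0,0,0,1,1,0,-16,0,0,0,1,1,0,-18,0,0,0,1])

```text
t: 7.68
position: [0.514, -0.0243, 0.0789]
ee_rot: [-2.338, -2.097, 0.001]
contact_force: [-3.4, 0.8, 6.4]
grip_width: -0.0003
gripper_force: 3.2
```

Emit:
jog_arm(moves=[0,0,-2,0,0,0,1,0,0,-4,0,0,0,1,0,0,-6,0,0,0,1,0,0,-6,0,0,0,1,0,0,-6,0,0,0,1])

```text
t: 8.1
position: [0.5141, -0.0244, 0.0736]
ee_rot: [-2.338, -2.097, 0.001]
contact_force: [-5.0, 1.0, 7.7]
grip_width: 0.0
gripper_force: 4.1
```

```bash
python3 pf.py
```

```text
press frame [-31.8 -49.3] z 73.6 F press [-5.1  0.5] 7.7 t 8.1 tilt [-0.001  0.    -1.   ]
```

Emit:
jog_arm(moves=[-1,0,-2,0,0,0,1,-1,0,-4,0,0,0,1,-1,0,-5,0,0,0,1,-1,0,-5,0,0,0,1])

```text
t: 8.43
position: [0.5145, -0.0244, 0.0725]
ee_rot: [-2.338, -2.098, 0.001]
contact_force: [-13.2, 2.1, 28.0]
grip_width: -0.0003
gripper_force: 15.3
```

```bash
python3 pf.py
```

```text
press frame [-31.4 -49.3] z 72.5 F press [-13.3   0.7] 28.0 t 8.4333 tilt [-0.001  0.    -1.   ]
```

The lever is on its stop: z = 72.5 mm (72 expected) and the force is rising stiffly to 28 N. Release and withdraw straight up.

Emit:
jog_arm(moves=[0,0,4,0,0,0,1,0,0,10,0,0,0,1,0,0,18,0,0,0,1,0,0,26,0,0,0,1,0,0,36,0,0,0,1])

```text
t: 8.85
position: [0.5132, -0.0243, 0.1041]
ee_rot: [-2.339, -2.097, 0.0]
contact_force: [-0.2, 0.3, -0.2]
grip_width: -0.0002
gripper_force: 0.0
```

Emit:
jog_arm(moves=[0,0,30,0,0,0,1,0,0,60,0,0,0,1,0,0,95,0,0,0,1,0,0,130,0,0,0,1,0,0,130,0,0,0,1])

```text
t: 9.27
position: [0.5181, -0.0252, 0.2426]
ee_rot: [2.33, 2.09, 0.014]
contact_force: [2.5, -0.2, 1.2]
grip_width: -0.0
gripper_force: 0.0
```

Emit:
jog_arm(moves=[-90,-150,0,0,0,0,1,-90,-150,0,0,0,0,1,-90,-150,0,0,0,0,1,-90,-150,0,0,0,0,1,-90,-150,0,0,0,0,1])

```text
t: 9.68
position: [0.4205, -0.1782, 0.2337]
ee_rot: [2.343, 2.092, -0.005]
contact_force: [-0.2, -0.2, -1.0]
grip_width: -0.0002
gripper_force: 0.0
```

```bash
python3 pf.py
python3 - <<'E'
from station import *
from h import *
c=capture("top");s=capture("side");cv2.imwrite("pics/end.png",np.hstack([cv2.resize(c["image"][170:340,250:420],(400,400)),cv2.resize(s["image"][170:340,220:390],(400,400))]))
E
```

```text
press frame [-108.5 -212.2] z 233.7 F press [-0.2 -0.3] -1.0 t 9.6833 tilt [-0.002 -0.003 -1.   ]
```

View pics/end.png

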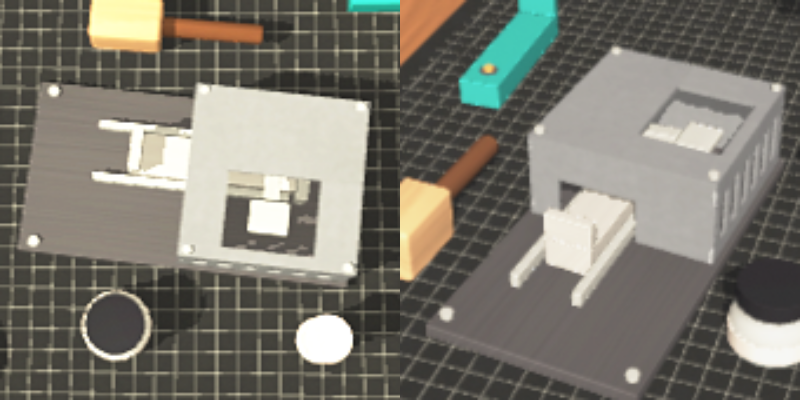

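The carrier is home (top panel, tail at 135,148), the paddle is back up (268,217), and the spool, jar and mallet have not moved.

```bash
python3 -c "
from station import *
print(sign_off())"
```

```text
the job is handed in; nothing more can be done
None
```

The carrier was pushed home against its stop, then the lever was pressed fully down (28 N at its stop) and sprang back. The arm withdrew clear of everything and the job was handed in at about 10 s; no result came back.

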